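# Balance the wheel pulleys on a knife edge

## Task

Of the two belt pulleys standing on the bench, one is true and the other has its weight off centre. Find out which by gently setting them, upright and with the top bar in line with the edge, on the knife-edge stand: the off-centre one tips to one side when let go. Leave the true pulley resting level by itself in the middle of the knife edge and put the off-centre one upright on the floor of the wooden reject tray, beside the pulley rejected earlier, without disturbing that tray pulley or the two unfired cups.

Things in the scene. Friction and masses are not known exactly. Their poses are not given: they have to be found in the camera images.
- pulley1_bar (a point): bar of one of the two look-alike cast aluminium belt pulleys on the bench. The pulley: a disc 104 mm across, 40 mm high, about 0.55 kg. On its flat top, through the middle, stands a bar 56 mm long, 10 mm thick, 30 mm tall (70 mm over all). The point: on the pulley's axis inside the bar, 58 mm above the underside, 18 mm above the flat top, 12 mm below the bar's top. x along the bar, z up out of the top
- pulley2_bar (a point): the same point on the other bench pulley; same sizes and axes as pulley1_bar
- pulley3_bar (a point): the same point on a pulley of the same sizes that was rejected earlier and already stands upright in the +x half of the tray; to be left there
- pulley1: the pulley of pulley1_bar; origin: centre of its underside, same axes. Hollow below like an upturned cup (68 mm inside). In the hollow, right below the bar and parallel to it, a V-groove 50 mm long and 20 mm wide opens downward; its apex is 35.5 mm above the underside, about 10 mm above the centre of mass, so a true pulley hangs stably level on the edge
- pulley2: the pulley of pulley2_bar; origin: centre of its underside, same axes. Either bench pulley may be the true one; the other has its centre of mass 3 to 5 mm to one side of the bar, so when let go on the edge it swings sideways about the groove by 0.25 to 0.5 rad within half a second and stays leaning there, still held by the groove
- pulley3: the pulley of pulley3_bar; origin: centre of its underside, same axes. It was found off-centre earlier and stays in the tray
- edge (a point): middle of the knife edge: a rounded steel edge 56 mm long, 2.4 mm thick, 84 mm above the bench, on an upright blade 4 mm thick. x runs along the edge, z up. A seated pulley has its bar point 23 mm above this point; set down within 6 mm to the side, its V-groove centres itself
- stand: the fixed knife-edge stand: grey base 130 mm (along the edge) x 110 mm, 18 mm thick, with a block 60 x 20 mm up to 40 mm high that holds the blade; origin: centre of its underside on the bench, axes as edge
- tray_in (a point): centre of the inner floor (5 mm above the bench) of the fixed wooden reject tray; inside 270 mm along x, 135 mm along y, walls 5 mm thick, 22 mm high over all. Room for two pulleys side by side along x; pulley3 stands about 72 mm along +x, so the free place is about 67 mm along -x. A pulley standing in it has its bar point 58 mm above this point.
- cup1: an unfired clay cup, 66 mm across, 65 mm tall, standing; origin at the centre of its underside; to be left alone
- cup2: a smaller unfired clay cup, 66 mm across, 55 mm tall, standing; origin at the centre of its underside; to be left alone
There are look-alikes about, which are no part of the job. What is shaped like the pulley2 but orange is not meant. What is shaped like the pulley3 but green is not meant.

How it is judged:
By the outcome, as a careful person would: the job done as asked, in the order asked, and still so for the second after the job is handed in, with the robot touching nothing.
It also fails if it takes over 72 s, if anything falls off the work surface, if the arm or the gripper's body presses on something with over 40 N, if the wrist force passes 120 N, or if a joint passes its speed limit or range.

## Robot

A 6-joint arm with a two-finger parallel gripper is mounted at the origin on the work surface. World frame = base frame: x ahead of the robot, y to its left, z up, the work surface at z = 0. Lengths are in m, angles in degrees, forces in N, time in s.
With the tool pointing down it reaches from about 0.35 to 0.725 m from the base axis. Payload 4.3 kg.
Tool frame: the origin (TCP) lies midway between the tips of the shut fingers; the grasp point (between the pads) lies 19 mm behind it; z points along the fingers, y is the line along which they close (so a half turn about z gives the same grasp; the last joint's range is limited). The gripper opens to 85 mm and grips with 20 to 120 N. Pads are 22 mm wide; open, the fingers measure 114 mm over their backs; the gripper's body (76 mm by 85 mm) begins 54 mm behind the grasp point. The pads swing forward as they close: fully open they stand 13 mm farther back than shut.
Start: joints at [59.399, 21.618, 4.641, 73.018, 0, 83.68], TCP at [0.236, 0.524, 0.231] pointing down, gripper open.
Joint ranges: [-156.06, 156.06], [-48.1, 94.91], [-58.44, 69.94], [-101.28, 121.22], [-78.64, 73.56], [-180, 180]. Speed limits (degrees/s): [147.25, 147.25, 180, 180, 180, 180].

## Interface

Orientations are given as [roll, pitch, yaw] about the fixed x, y, z axes, in that order (R = Rz(yaw) Ry(pitch) Rx(roll)).
In Python, from plant import readout, cams, job gives the robot as it stands. The module is installed in compiled form; this text tells all that it offers.
- The arm moves only by the shell command python3 -m jog 'ROWS' [FORCE]. ROWS is JSON, a list of rows, each an object of numbers: "dx", "dy", "dz": the shift along the tool's x, y, z in cm; "roll": the turn about the tool's z in degrees; "grip": the opening, from 0 (shut) to 1 (fully open). A call has 1 to 8 rows; each row shifts and turns the commanded pose from where the row before left it, along the tool's axes as they then stand; what a row does not reach is not made up. A row lasts 1/10 s, in which the tool goes at most 50 mm and 8.59 degrees, less where a joint would pass 70% of its speed; a pose out of reach is approached as far as the arm can. A call is refused whole if a number of a shift passes 5 or a number of a turn 8.59, either way. A call with a gripper value outside its range is refused whole. The fingers move at their own pace and stop on an object; FORCE is the grip in N (left out, the last holds). Time passes only in rows, so rows that do not move let the fingers close. It gives the time, the measured TCP pose, the force, the opening and the grip force at its end, in the units of the state.
- readout.state(): the state, without advancing time (a new reading comes with each control period).
- cams.capture(name): name is "side" or "top" or "wrist"; returns (picture, depth): 384x512x3 uint8, blue, green, red; 384x512 float32, m along the optical axis (not along the pixel's ray), 0 where there is no reading.
- cams.camera_params(name): a dict with "fx", "fy", "cx", "cy" (pixels), "eye" and "orientation" of the camera in the world. Camera axes: x right, y down, z forward; pixel columns grow to the right and rows downward; lengths in m; the calibration is good to about 2 mm. A picture is of the moment at which its call begins: read the wrist's pose just before it. camera_params takes no time and is no camera call; for the wrist camera it gives the pose at the moment of the call.
- job.finish_job(): hands the job in; it is judged then, once.
The state is a dict: "time_s": time; "joint_pos": joint angles; "joint_velocities": joint speeds; "joint_torque": joint torques, N m; "eef_pos": TCP position; "ee_rot": TCP orientation; "force": force on the tool from outside, world axes, zero at the start; "wrist_torque": the same for the moment, N m; "finger_gap": opening from 0.0 (shut) to 1.0 (fully open); "finger_force": force on a finger pad.
Only numpy, scipy, OpenCV 4.12 (cv2) and the standard library are available. Lean on these libraries where they do the work, as an engineer would, in place of code of your own. Each camera call takes 0.05 s, during which the arm holds its last target. There are 200 camera calls.

## Working session

There is one attempt and no reset: what is moved stays moved. The work goes in short steps, Python scripts to look and compute and a shell command to move; the robot and the scene stay as the last step left them, time stands still between calls to the robot, and variables do not carry over. Pictures are saved under pics/ and viewed, at most 10 in all, crops included, and the job is handed in when it is done.

```bash
mkdir -p pics
cat > h.py <<'E'
import numpy as np, cv2
from scipy.spatial.transform import Rotation as R
from plant import readout, cams, job
def cap(n):
    p=cams.camera_params(n); im,d=cams.capture(n); return im,d,p
def rot(p):
    o=np.array(p["orientation"],float)
    return o if o.shape==(3,3) else R.from_euler('xyz',o,degrees=True).as_matrix()
def cloud(d,p):
    v,u=np.mgrid[:d.shape[0],:d.shape[1]]
    c=np.stack([(u-p["cx"])/p["fx"]*d,(v-p["cy"])/p["fy"]*d,d],-1)
    return c@rot(p).T+np.array(p["eye"])
E
python3 - <<'E'
from h import *
print(readout.state())
for n in("top","side"):
    im,d,p=cap(n); print(n,p); cv2.imwrite(f"pics/{n}0.png",im); np.savez(f"{n}0.npz",im=im,d=d,P=cloud(d,p))
E
```

```text
{'time_s': 0.0, 'joint_pos': array([5.93998491e+01, 2.16641307e+01, 4.56388700e+00, 7.30185943e+01,
       8.13710314e-04, 8.36806760e+01]), 'joint_velocities': array([-0.11519161,  0.10800996, -0.08889594, -0.08320876, -0.06733433,
       -0.06029394]), 'joint_torque': array([-5.83527680e-07, -4.63600302e+01,  2.69878417e+01,  2.08145916e-02,
        9.24234087e-05, -3.78101134e-06]), 'eef_pos': array([0.23609924, 0.5235791 , 0.23034507]), 'ee_rot': array([-1.79881974e+02, -1.38891966e-02,  1.55719158e+02]), 'force': array([-0.75008289,  0.24226176, -0.23799443]), 'wrist_torque': array([ 0.01013149, -0.00103773,  0.02460427]), 'finger_force': 0.0, 'finger_gap': 0.9960362878141237}
top {'fx': 476.0544270196668, 'fy': 476.0544270196668, 'cx': 254.7364151490372, 'cy': 187.83969077143328, 'eye': array([0.41174788, 0.03440272, 1.7541524 ]), 'orientation': array([-1.75542677e+02, -1.45841440e-01, -9.10553546e+01])}
side {'fx': 477.4583086586147, 'fy': 477.4583086586147, 'cx': 251.35018284443055, 'cy': 188.03746992850347, 'eye': array([ 0.35534625, -1.05578759,  1.24644365]), 'orientation': array([-1.35897569e+02,  1.12907241e-01, -8.61190422e+00])}
```

View pics/top0.png

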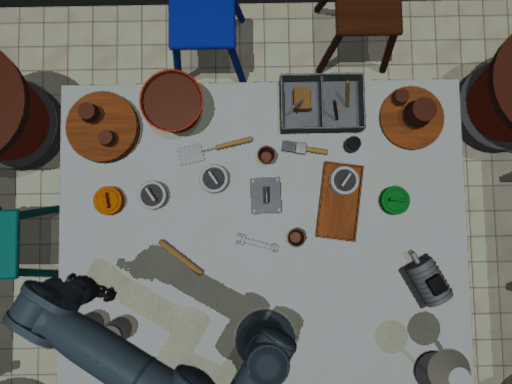

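View pics/side0.png

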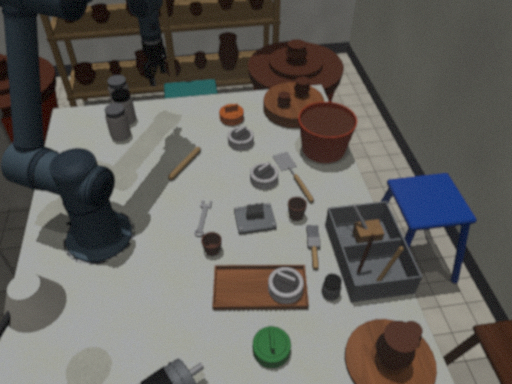

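Top view: the silver pulleys on the bench are at px (152,195) and (214,179). The stand is at (266,195), and the tray at (340,200) holds pulley3 at (345,180). The cups are at (266,155) and (296,237). Look-alikes to leave alone: orange (108,200), green (395,200) and a dark pot (352,144). I choose the two silver ones outside the tray.

Run:
```python
from h import *
z=np.load("top0.npz"); P=z['P']; im=z['im']
print("bench z",np.median(P[210:230,330:345,2]) , np.median(P[250:270,330:370,2]))
def comp(u,v,r,lo,hi,name):
    Q=P[v-r:v+r,u-r:u+r]; m=((Q[...,2]>lo)&(Q[...,2]<hi)).astype(np.uint8)
    n,l,s,c=cv2.connectedComponentsWithStats(m)
    i=1+np.argmax(s[1:,4]); pts=Q[l==i]
    (c,(w,h),a)=cv2.minAreaRect((pts[:,:2]*1000).astype(np.float32))
    print(name,len(pts),"mean",pts.mean(0).round(4),"rect",np.round(c,1),round(w,1),round(h,1),round(a,1),"zmed",np.median(pts[:,2]).round(4))
for u,v,n in((152,195,'pA'),(214,179,'pB'),):
    comp(u,v,20,.025,.1,n+' disc'); comp(u,v,20,.055,.1,n+' bar')
comp(345,180,20,.03,.1,'p3 disc');comp(345,180,20,.062,.1,'p3 bar')
comp(266,195,22,.01,.03,'stand');comp(266,195,22,.06,.1,'edge')
comp(266,155,14,.03,.1,'cup');comp(296,237,14,.03,.1,'cup')
comp(340,200,45,.014,.03,'traywall')
a=cv2.resize(im[150:250,130:370],None,fx=3.3,fy=3.3,interpolation=cv2.INTER_CUBIC);cv2.imwrite("pics/crop.png",a)
```

```text
bench z 0.005112802894414514 -0.000459618608427359
pA disc 661 mean [0.5282 0.3998 0.0433] rect [529.2 401.7] 102.8 102.4 46.9 zmed 0.0416
pA bar 53 mean [0.5288 0.4001 0.0683] rect [529.6 399.5] 54.6 14.0 31.8 zmed 0.0687
pB disc 649 mean [0.5841 0.1769 0.0431] rect [585.2 177.3] 103.1 99.9 44.3 zmed 0.0415
pB bar 44 mean [0.5841 0.1772 0.0702] rect [584.5 177.4] 55.7 9.6 34.1 zmed 0.0697
p3 disc 655 mean [ 0.5683 -0.2942  0.0479] rect [ 569.7 -295.5] 102.7 99.1 88.6 zmed 0.0466
p3 bar 48 mean [ 0.5695 -0.2956  0.073 ] rect [ 568.9 -295.4] 10.8 54.8 54.2 zmed 0.0724
stand 934 mean [ 0.5212 -0.0103  0.0185] rect [520.6 -10.8] 131.0 109.9 1.7 zmed 0.0183
edge 22 mean [ 0.5253 -0.0105  0.0801] rect [521.2  -9.9] 3.9 53.4 89.4 zmed 0.0797
cup 125 mean [ 0.6703 -0.0141  0.0564] rect [664.9 -13.1] 61.2 64.5 89.8 zmed 0.0617
cup 116 mean [ 0.3653 -0.1169  0.0504] rect [ 366.4 -113.8] 61.1 63.7 87.9 zmed 0.0532
traywall 102 mean [ 0.4328 -0.3384  0.021 ] rect [ 439.3 -340.9] 34.6 193.0 72.5 zmed 0.0206
```

View pics/crop.png

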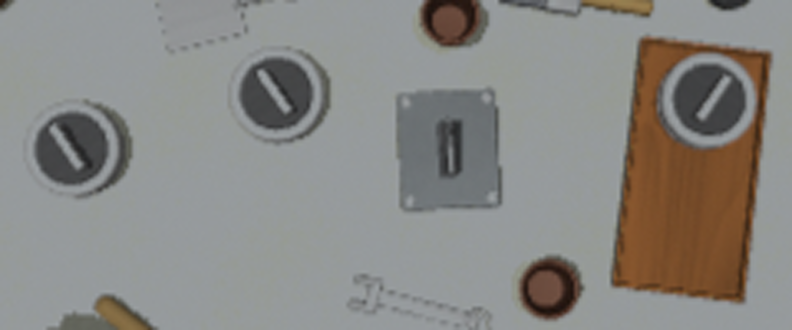

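Crop: the two bench pulleys are plain silver/grey with bars at about 33° yaw. pulley3 is at the top of the tray, and the knife edge runs vertically in the picture (along world x). I start with the nearer pulley, B, at px (214,179).

```bash
cat >> h.py <<'E'
def go(x,y,z,yaw):
    "shift in tool axes (cm), after first rolling to yaw"
    s=readout.state(); r=s["ee_rot"]; e=s["eef_pos"]
    d=np.array([x,y,z])-e; t=np.radians(yaw)
    roll=(r[2]-yaw+180)%360-180
    print("t",round(s["time_s"],2),"at",e.round(4),"rpy",r.round(2),"gap",round(float(s["finger_gap"]),3),"ff",round(float(s["finger_force"]),1),"F",s["force"].round(1),
     "| roll",round(roll,2),"dx",round(100*(d[0]*np.cos(t)+d[1]*np.sin(t)),2),"dy",round(100*(d[0]*np.sin(t)-d[1]*np.cos(t)),2),"dz",round(-100*d[2],2))
def barpose(P,xy,zlo,zhi,r=.045):
    m=(P[...,2]>zlo)&(P[...,2]<zhi)&(np.hypot(P[...,0]-xy[0],P[...,1]-xy[1])<r)
    n,l,s,c=cv2.connectedComponentsWithStats(m.astype(np.uint8))
    i=1+np.argmax(s[1:,4]); q=P[l==i]
    (c,(w,h),a)=cv2.minAreaRect((q[:,:2]*1000).astype(np.float32))
    if w<h: a+=90; w,h=h,w
    print("bar n",len(q),"c mm",np.round(c,1),"size",round(w,1),round(h,1),"yaw",round(a,1),"z95",np.percentile(q[:,2],95).round(4)); return np.array(c)/1000,a
E
python3 -m jog '[{"roll":-8.26},{"roll":-8.26},{"roll":-8.26},{"roll":-8.26},{"roll":-8.26},{"roll":-8.26},{"roll":-8.26}]' 40
python3 -m jog '[{"dx":-1,"dy":-4.8},{"dx":-1,"dy":-4.8},{"dx":-1,"dy":-4.8},{"dx":-1,"dy":-4.8},{"dx":-1,"dy":-4.8}]'
python3 -m jog '[{"dx":-1,"dy":-4.8},{"dx":-1,"dy":-4.8},{"dx":-1,"dy":-4.8},{"dx":-1,"dy":-4.8},{"dx":-1,"dy":-4.8},{}]'
python3 - <<'E'
from h import *
im,d,p=cap("wrist"); cv2.imwrite("pics/w1.png",im); P=cloud(d,p)
print(p)
c,a=barpose(P,(.5845,.1775),.06,.08)
barpose(P,(.5845,.1775),.03,.08,.07)
go(*c,.12,213.5)
z=np.load("top0.npz"); im=z['im'];PP=z['P']
h=cv2.cvtColor(im,cv2.COLOR_BGR2HSV); m=((h[...,1]>100)&(h[...,0]<20)).astype(np.uint8); m[:,:310]=0;m[:,375:]=0;m[:160]=0
q=PP[(m>0)&(PP[...,2]<.03)]; print(cv2.minAreaRect((q[:,:2]*1000).astype(np.float32)))
E
```

```text
{'fx': 273.49009893067335, 'fy': 273.49009893067335, 'cx': 256.6912384484084, 'cy': 192.2801084046682, 'eye': array([0.16348164, 0.55590619, 0.37339778]), 'orientation': array([1.61805797e+02, 6.98576659e-02, 6.57838688e+01])}schema error: expected keys dx, dy, dz, roll, grip
schema error: expected keys dx, dy, dz, roll, grip
schema error: expected keys dx, dy, dz, roll, grip
Traceback (most recent call last):
  File "h.py", line 23, in barpose
    i=1+np.argmax(s[1:,4]); q=P[l==i]
        ~~~~~~~~~^^^^^^^^^
ValueError: attempt to get argmax of an empty sequence
```

View pics/w1.png

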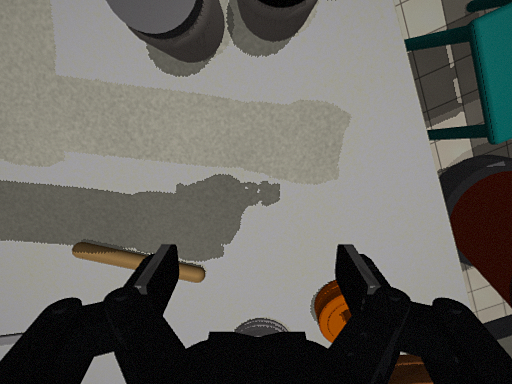

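The wrist view shows the arm didn't move: every key is required in each row. The wrist camera looks ahead along tool +x, with the fingers at px (160,290) and (360,290).

```bash
python3 -m jog '[{"dx":0,"dy":0,"dz":0,"roll":-8.26,"grip":1},{"dx":0,"dy":0,"dz":0,"roll":-8.26,"grip":1},{"dx":0,"dy":0,"dz":0,"roll":-8.26,"grip":1},{"dx":0,"dy":0,"dz":0,"roll":-8.26,"grip":1},{"dx":0,"dy":0,"dz":0,"roll":-8.26,"grip":1},{"dx":0,"dy":0,"dz":0,"roll":-8.26,"grip":1},{"dx":0,"dy":0,"dz":0,"roll":-8.26,"grip":1}]' 40
python3 -m jog '[{"dx":-1,"dy":-4.8,"dz":0,"roll":0,"grip":1},{"dx":-1,"dy":-4.8,"dz":0,"roll":0,"grip":1},{"dx":-1,"dy":-4.8,"dz":0,"roll":0,"grip":1},{"dx":-1,"dy":-4.8,"dz":0,"roll":0,"grip":1},{"dx":-1,"dy":-4.8,"dz":0,"roll":0,"grip":1}]'
python3 -m jog '[{"dx":-1,"dy":-4.8,"dz":0,"roll":0,"grip":1},{"dx":-1,"dy":-4.8,"dz":0,"roll":0,"grip":1},{"dx":-1,"dy":-4.8,"dz":0,"roll":0,"grip":1},{"dx":-1,"dy":-4.8,"dz":0,"roll":0,"grip":1},{"dx":-1,"dy":-4.8,"dz":0,"roll":0,"grip":1},{"dx":0,"dy":0,"dz":0,"roll":0,"grip":1}]'
python3 - <<'E'
from h import *
im,d,p=cap("wrist"); P=cloud(d,p)
for lo,r in((.06,.045),(.03,.07)):
    try: barpose(P,(.5845,.1775),lo,.08,r)
    except Exception as e: print(e)
im,d,p=cap("side"); P=cloud(d,p)
for xy,lo,hi in(((.5845,.1775),.06,.08),((.529,.4),.06,.08),((.521,-.01),.07,.1)):
    try: barpose(P,xy,lo,hi)
    except Exception as e: print(e)
go(.5845,.1775,.12,213.5)
z=np.load("top0.npz"); im=z['im'];PP=z['P']
h=cv2.cvtColor(im,cv2.COLOR_BGR2HSV); m=((h[...,1]>100)&(h[...,0]<20)).astype(np.uint8); m[:,:310]=0;m[:,375:]=0;m[:160]=0
q=PP[(m>0)&(PP[...,2]<.03)]; print(cv2.minAreaRect((q[:,:2]*1000).astype(np.float32)))
E
```

```text
time_s: 0.85
eef_pos: [0.2363, 0.5239, 0.2309]
ee_rot: [-180.0, -0.0, -146.1]
force: [0.2, -0.7, 0.0]
finger_gap: 1.005
finger_force: 0.0
time_s: 1.35
eef_pos: [0.4116, 0.3502, 0.2311]
ee_rot: [180.0, -0.0, -146.4]
force: [0.2, 0.3, 0.4]
finger_gap: 0.997
finger_force: 0.0
time_s: 1.95
eef_pos: [0.5887, 0.1745, 0.2301]
ee_rot: [-179.9, -0.0, -146.9]
force: [-0.9, 1.1, -0.1]
finger_gap: 1.001
finger_force: 0.0
bar n 410 c mm [584.  175.3] size 55.8 9.5 yaw 35.1 z95 0.0715
bar n 5317 c mm [584.1 175.2] size 103.4 103.3 yaw 142.7 z95 0.07
bar n 44 c mm [584.7 173.2] size 53.4 12.6 yaw 36.6 z95 0.0729
bar n 39 c mm [530.5 398.4] size 58.5 14.6 yaw 41.6 z95 0.0735
bar n 58 c mm [521.8 -14.4] size 56.7 10.7 yaw 179.5 z95 0.0845
t 2.05 at [0.5853 0.1783 0.2305] rpy [ 1.7994e+02 -6.0000e-02 -1.4660e+02] gap 0.997 ff 0.0 F [-0.2  0.   0.4] | roll -0.1 dx 0.11 dy -0.02 dz 11.05
((494.0565185546875, -280.35638427734375), (145.9981689453125, 276.4946594238281), 81.73464965820312)
```

```bash
python3 -m jog '[{"dx":0.2,"dy":-0.15,"dz":2.5,"roll":-1.2,"grip":1},{"dx":0,"dy":0,"dz":3,"roll":0,"grip":1},{"dx":0,"dy":0,"dz":3,"roll":0,"grip":1},{"dx":0,"dy":0,"dz":3,"roll":0,"grip":1},{"dx":0,"dy":0,"dz":3,"roll":0,"grip":1},{"dx":0,"dy":0,"dz":2.5,"roll":0,"grip":1},{"dx":0,"dy":0,"dz":1.5,"roll":0,"grip":1},{"dx":0,"dy":0,"dz":0,"roll":0,"grip":1}]' 40
python3 -m jog '[{"dx":0,"dy":0,"dz":0,"roll":0,"grip":0},{"dx":0,"dy":0,"dz":0,"roll":0,"grip":0},{"dx":0,"dy":0,"dz":0,"roll":0,"grip":0}]' 40
python3 -m jog '[{"dx":0,"dy":0,"dz":0,"roll":0,"grip":0},{"dx":0,"dy":0,"dz":0,"roll":0,"grip":0},{"dx":0,"dy":0,"dz":0,"roll":0,"grip":0},{"dx":0,"dy":0,"dz":0,"roll":0,"grip":0},{"dx":0,"dy":0,"dz":0,"roll":0,"grip":0}]' 40
```

```text
time_s: 2.85
eef_pos: [0.5805, 0.178, 0.0437]
ee_rot: [179.8, -0.3, -145.1]
force: [0.3, 0.3, -0.2]
finger_gap: 1.002
finger_force: 0.0
time_s: 3.15
eef_pos: [0.5852, 0.1775, 0.0478]
ee_rot: [-179.9, 0.1, -145.2]
force: [0.4, 0.9, 0.4]
finger_gap: 0.514
finger_force: 0.0
time_s: 3.65
eef_pos: [0.5848, 0.1769, 0.047]
ee_rot: [-180.0, 0.1, -145.3]
force: [-0.7, -0.5, 5.7]
finger_gap: 0.107
finger_force: 40.4
```

```bash
python3 -m jog '[{"dx":0,"dy":0,"dz":-0.5,"roll":0,"grip":0},{"dx":0,"dy":0,"dz":-1.5,"roll":0,"grip":0},{"dx":0,"dy":0,"dz":-3,"roll":0,"grip":0},{"dx":0,"dy":0,"dz":-4,"roll":0,"grip":0},{"dx":0,"dy":0,"dz":-4,"roll":0,"grip":0},{"dx":0,"dy":0,"dz":-2.5,"roll":0,"grip":0}]'
python3 -m jog '[{"dx":0,"dy":0,"dz":0,"roll":6.94,"grip":0},{"dx":0,"dy":0,"dz":0,"roll":6.94,"grip":0},{"dx":0,"dy":0,"dz":0,"roll":6.94,"grip":0},{"dx":0,"dy":0,"dz":0,"roll":6.94,"grip":0},{"dx":0,"dy":0,"dz":0,"roll":6.94,"grip":0},{"dx":0,"dy":0,"dz":0,"roll":0,"grip":0}]'
python3 -m jog '[{"dx":0,"dy":-2,"dz":0,"roll":0,"grip":0},{"dx":0,"dy":-4,"dz":0,"roll":0,"grip":0},{"dx":0,"dy":-4,"dz":0,"roll":0,"grip":0},{"dx":0,"dy":-4,"dz":0,"roll":0,"grip":0},{"dx":0,"dy":-3.4,"dz":0,"roll":0,"grip":0},{"dx":0,"dy":-1.4,"dz":0,"roll":0,"grip":0},{"dx":0,"dy":0,"dz":0,"roll":0,"grip":0}]'
python3 - <<'E'
from h import *
go(.521,-.012,.12,180)
im,d,p=cap("wrist"); P=cloud(d,p); cv2.imwrite("pics/w2.png",im)
go(.521,-.012,.12,180)
for lo,hi,r in((.06,.1,.05),(.012,.025,.09)):
    try: barpose(P,(.521,-.012),lo,hi,r)
    except Exception as e: print(e)
E
```

```text
time_s: 4.25
eef_pos: [0.584, 0.1771, 0.2032]
ee_rot: [180.0, 0.0, -145.3]
force: [1.3, -0.1, -4.6]
finger_gap: 0.106
finger_force: 39.3
time_s: 4.85
eef_pos: [0.5828, 0.1768, 0.1997]
ee_rot: [-180.0, -0.2, -179.9]
force: [-0.3, -0.3, -5.6]
finger_gap: 0.105
finger_force: 39.3
time_s: 5.55
eef_pos: [0.5837, -0.0129, 0.2005]
ee_rot: [180.0, -0.1, 180.0]
force: [-0.2, -0.0, -4.6]
finger_gap: 0.107
finger_force: 39.7
t 5.55 at [ 0.5837 -0.0129  0.2005] rpy [ 1.7999e+02 -1.0000e-01  1.7997e+02] gap 0.107 ff 39.7 F [-0.2 -0.  -4.6] | roll -0.03 dx 6.27 dy 0.09 dz 8.05
t 5.6 at [ 0.5837 -0.0113  0.2006] rpy [ 1.7993e+02 -9.0000e-02 -1.7996e+02] gap 0.108 ff 39.7 F [-0.4  0.6 -4.9] | roll 0.04 dx 6.27 dy -0.07 dz 8.06
bar n 234 c mm [516.7 -13.3] size 48.6 3.7 yaw 0.2 z95 0.0851
bar n 7917 c mm [513.7 -13.4] size 115.5 110.4 yaw 1.6 z95 0.0199
```

View pics/w2.png

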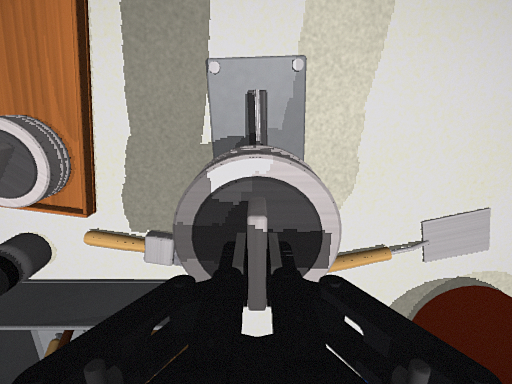

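The wrist view shows the pulley held upright with its bar at (257,230), and the knife edge beyond it at (257,120), in line. Next I shift over the edge and go down.

```bash
python3 -m jog '[{"dx":1.2,"dy":0,"dz":0,"roll":-1.2,"grip":0},{"dx":2,"dy":0,"dz":0,"roll":0,"grip":0},{"dx":2,"dy":0.05,"dz":0,"roll":0,"grip":0},{"dx":1,"dy":0,"dz":0,"roll":0,"grip":0},{"dx":0,"dy":0,"dz":2,"roll":0,"grip":0},{"dx":0,"dy":0,"dz":3,"roll":0,"grip":0},{"dx":0,"dy":0,"dz":3,"roll":0,"grip":0},{"dx":0,"dy":0,"dz":1.5,"roll":0,"grip":0}]'
python3 -m jog '[{"dx":0,"dy":0,"dz":0.3,"roll":0,"grip":0},{"dx":0,"dy":0,"dz":0,"roll":0,"grip":0}]'
python3 - <<'E'
from h import *
for i in range(3): go(.5215,-.0128,.095,181.2)
E
python3 -m jog '[{"dx":0,"dy":0,"dz":0.3,"roll":0,"grip":0},{"dx":0,"dy":0,"dz":0,"roll":0,"grip":0}]'
python3 - <<'E'
from h import *
go(.5215,-.0128,.095,181.2)
im,d,p=cap("side"); x=im[150:280,190:330]; cv2.imwrite("pics/s1.png",cv2.resize(x,None,fx=4,fy=4,interpolation=2))
E
```

```text
time_s: 6.4
eef_pos: [0.5207, -0.0103, 0.1037]
ee_rot: [179.9, -0.2, -178.6]
force: [-1.7, 0.1, -5.3]
finger_gap: 0.111
finger_force: 39.7
time_s: 6.6
eef_pos: [0.5222, -0.0109, 0.1031]
ee_rot: [180.0, -0.0, -178.7]
force: [-0.3, 0.0, -4.0]
finger_gap: 0.106
finger_force: 39.7
t 6.6 at [ 0.5222 -0.0109  0.1031] rpy [ 1.7997e+02 -4.0000e-02 -1.7868e+02] gap 0.106 ff 39.7 F [-0.3  0.  -4. ] | roll 0.12 dx 0.08 dy -0.19 dz 0.81
t 6.6 at [ 0.5222 -0.0109  0.1031] rpy [ 1.7997e+02 -4.0000e-02 -1.7868e+02] gap 0.106 ff 39.7 F [-0.3  0.  -4. ] | roll 0.12 dx 0.08 dy -0.19 dz 0.81
t 6.6 at [ 0.5222 -0.0109  0.1031] rpy [ 1.7997e+02 -4.0000e-02 -1.7868e+02] gap 0.106 ff 39.7 F [-0.3  0.  -4. ] | roll 0.12 dx 0.08 dy -0.19 dz 0.81
time_s: 6.8
eef_pos: [0.5233, -0.0116, 0.1012]
ee_rot: [-180.0, 0.1, -178.7]
force: [0.1, -0.4, -4.8]
finger_gap: 0.105
finger_force: 39.7
t 6.8 at [ 0.5233 -0.0116  0.1012] rpy [-1.7999e+02  1.2000e-01 -1.7874e+02] gap 0.105 ff 39.7 F [ 0.1 -0.4 -4.8] | roll 0.06 dx 0.19 dy -0.12 dz 0.62
```

View pics/s1.png

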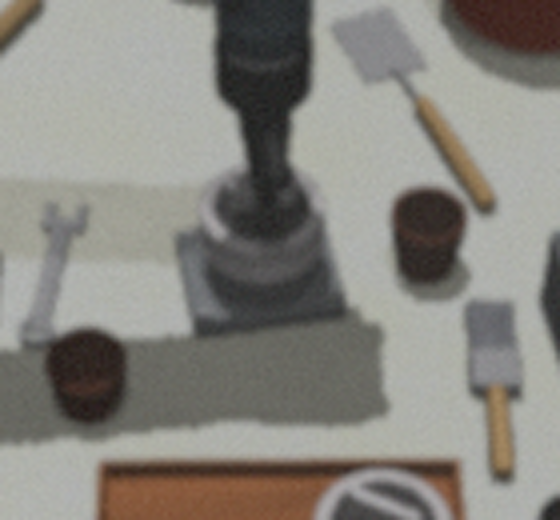

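The side view shows the pulley upright over the stand at (262,230), with the cups undisturbed. I ease it down until the stand takes the weight.

```bash
python3 -m jog '[{"dx":0.1,"dy":-0.12,"dz":0.2,"roll":0,"grip":0},{"dx":0,"dy":0,"dz":0,"roll":0,"grip":0}]' | grep -A1 -E "eef|force"
python3 -m jog '[{"dx":0,"dy":0,"dz":0.15,"roll":0,"grip":0},{"dx":0,"dy":0,"dz":0,"roll":0,"grip":0}]'| grep -E "eef|force"
python3 -m jog '[{"dx":0,"dy":0,"dz":0.15,"roll":0,"grip":0},{"dx":0,"dy":0,"dz":0,"roll":0,"grip":0}]'| grep -E "eef|force"
```

```text
eef_pos: [0.5213, -0.013, 0.0984]
ee_rot: [-180.0, 0.0, -178.8]
force: [-0.3, -0.3, -4.8]
finger_gap: 0.108
finger_force: 39.7
eef_pos: [0.5215, -0.0128, 0.0969]
force: [0.4, 0.6, -4.3]
finger_force: 39.8
eef_pos: [0.5218, -0.0124, 0.096]
force: [-1.6, 1.7, 2.6]
finger_force: 40.7
```

```bash
python3 -m jog '[{"dx":0,"dy":0,"dz":-0.05,"roll":0,"grip":1},{"dx":0,"dy":0,"dz":0,"roll":0,"grip":1},{"dx":0,"dy":0,"dz":0,"roll":0,"grip":1},{"dx":0,"dy":0,"dz":-2,"roll":0,"grip":1},{"dx":0,"dy":0,"dz":-4,"roll":0,"grip":1},{"dx":0,"dy":0,"dz":-4,"roll":0,"grip":1},{"dx":0,"dy":0,"dz":-2,"roll":0,"grip":1},{"dx":0,"dy":0,"dz":0,"roll":0,"grip":1}]'
python3 -m jog '[{"dx":-3,"dy":0,"dz":0,"roll":0,"grip":1},{"dx":-3,"dy":0,"dz":0,"roll":0,"grip":1},{"dx":-3,"dy":0,"dz":0,"roll":0,"grip":1},{"dx":0,"dy":0,"dz":0,"roll":0,"grip":1}]'
python3 - <<'E'
from h import *
go(.5215,-.0128,.095,181.2)
im,d,p=cap("wrist"); P=cloud(d,p); cv2.imwrite("pics/w3.png",im)
barpose(P,(.521,-.012),.098,.13); barpose(P,(.521,-.012),.07,.13,.07)
m=(np.hypot(P[...,0]-.521,P[...,1]+.013)<.045)&(P[...,2]>.06)&(P[...,2]<.1); q=P[m]
A=np.c_[q[:,:2],np.ones(len(q))]; print("plane",np.linalg.lstsq(A,q[:,2],rcond=None)[0])
E
```

```text
time_s: 8.25
eef_pos: [0.524, -0.0134, 0.2194]
ee_rot: [-179.9, 0.4, -178.8]
force: [0.4, -0.4, 1.2]
finger_gap: 1.001
finger_force: 0.0
time_s: 8.65
eef_pos: [0.6135, -0.0111, 0.2129]
ee_rot: [180.0, -0.1, -178.8]
force: [-0.5, -0.4, 0.8]
finger_gap: 1.003
finger_force: 0.0
t 8.65 at [ 0.6135 -0.0111  0.2129] rpy [ 1.7999e+02 -7.0000e-02 -1.7876e+02] gap 1.003 ff 0.0 F [-0.5 -0.4  0.8] | roll 0.04 dx 9.2 dy 0.02 dz 11.79
bar n 2281 c mm [522.1 -41.4] size 76.2 30.8 yaw 0.4 z95 0.105
bar n 10578 c mm [523.6 -16.2] size 109.4 103.0 yaw 116.4 z95 0.117
plane [ 0.01442127 -0.36801362  0.07940042]
```

View pics/w3.png

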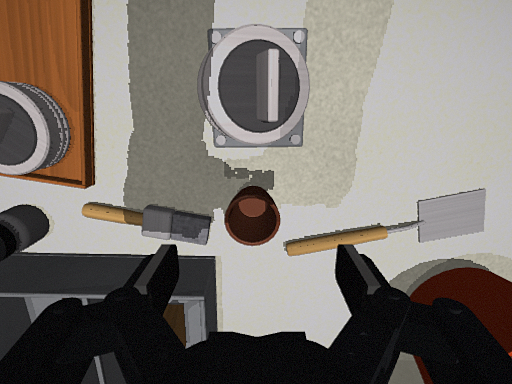

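The wrist view shows pulley B on the stand at (255,85), its bar shifted right to (268,85) and the disc tilted 0.35 rad towards +y. B is the off-centre one, and both cups are untouched. I re-grasp it a little higher and take it to the tray.

```bash
python3 -m jog '[{"dx":3,"dy":0,"dz":0,"roll":0,"grip":1},{"dx":3.2,"dy":0,"dz":0,"roll":0,"grip":1},{"dx":3,"dy":0,"dz":0,"roll":0,"grip":1},{"dx":0,"dy":0,"dz":3,"roll":0,"grip":1},{"dx":0,"dy":0,"dz":4,"roll":0,"grip":1},{"dx":0,"dy":0,"dz":3,"roll":0,"grip":1},{"dx":0,"dy":0,"dz":1,"roll":0,"grip":1},{"dx":0,"dy":0,"dz":0,"roll":0,"grip":1}]'
python3 -m jog '[{"dx":0,"dy":0,"dz":0,"roll":0,"grip":0.5},{"dx":0,"dy":0,"dz":0,"roll":0,"grip":0.4},{"dx":0,"dy":0,"dz":0,"roll":0,"grip":0.3},{"dx":0,"dy":0,"dz":0,"roll":0,"grip":0.2},{"dx":0,"dy":0,"dz":0,"roll":0,"grip":0},{"dx":0,"dy":0,"dz":0,"roll":0,"grip":0},{"dx":0,"dy":0,"dz":0,"roll":0,"grip":0},{"dx":0,"dy":0,"dz":0,"roll":0,"grip":0}]' 40
python3 - <<'E'
from h import *
im,d,p=cap("wrist"); P=cloud(d,p); cv2.imwrite("pics/w4.png",im[:330])
go(.429,-.273,.2,180)
m=(np.hypot(P[...,0]-.521,P[...,1]+.013)<.045)&(P[...,2]>.06)&(P[...,2]<.1); q=P[m]
A=np.c_[q[:,:2],np.ones(len(q))]; print("plane",len(q),np.linalg.lstsq(A,q[:,2],rcond=None)[0])
E
```

```text
time_s: 9.5
eef_pos: [0.5167, -0.0126, 0.1042]
ee_rot: [180.0, -0.3, -178.8]
force: [-0.3, 0.3, 0.1]
finger_gap: 1.002
finger_force: 0.0
time_s: 10.3
eef_pos: [0.5199, -0.0125, 0.1064]
ee_rot: [180.0, 0.1, -178.7]
force: [-0.5, 3.0, 5.4]
finger_gap: 0.101
finger_force: 41.8
t 10.35 at [ 0.5199 -0.0126  0.1064] rpy [ 1.7996e+02  8.0000e-02 -1.7874e+02] gap 0.105 ff 41.8 F [0.3 3.  6.1] | roll 1.26 dx 9.09 dy -26.04 dz -9.36
plane 9205 [0.00344902 0.00878783 0.08908149]
```

View pics/w4.png

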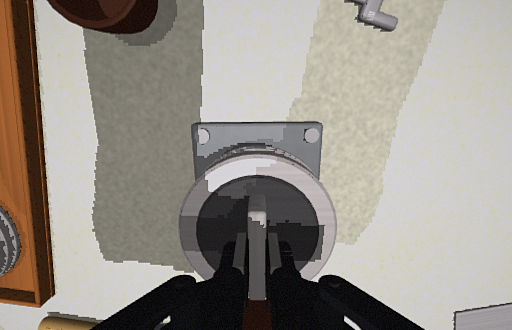

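The wrist view shows the pulley upright between the fingers (bar at (257,215)), its top level to 0.5°. I lift it and carry it over the tray.

```bash
python3 -m jog '[{"dx":0,"dy":0,"dz":0,"roll":0,"grip":0},{"dx":0,"dy":0,"dz":-0.5,"roll":0,"grip":0},{"dx":0,"dy":0,"dz":-1.5,"roll":0,"grip":0},{"dx":0,"dy":0,"dz":-3,"roll":0,"grip":0},{"dx":0,"dy":0,"dz":-3,"roll":0,"grip":0},{"dx":0,"dy":0,"dz":-2,"roll":0,"grip":0},{"dx":0,"dy":0,"dz":0,"roll":0,"grip":0}]' 60
python3 -m jog '[{"dx":0.8,"dy":-2,"dz":0,"roll":0,"grip":0},{"dx":1.4,"dy":-4,"dz":0,"roll":0,"grip":0},{"dx":1.4,"dy":-4,"dz":0,"roll":0,"grip":0},{"dx":1.4,"dy":-4,"dz":0,"roll":0,"grip":0},{"dx":1.4,"dy":-4,"dz":0,"roll":0,"grip":0},{"dx":1.4,"dy":-4,"dz":0,"roll":0,"grip":0},{"dx":0.7,"dy":-3,"dz":0,"roll":0,"grip":0},{"dx":0,"dy":0,"dz":0,"roll":0,"grip":0}]'
python3 - <<'E'
from h import *
go(.429,-.273,.13,181.2)
im,d,p=cap("wrist"); P=cloud(d,p); cv2.imwrite("pics/w5.png",im)
im,d,p=cap("top"); T=cloud(d,p); cv2.imwrite("pics/t5.png",im[130:260,290:390])
h=cv2.cvtColor(im,cv2.COLOR_BGR2HSV)
s=readout.state()["eef_pos"]
for nm,Q in(("top",T),("wrist",P)):
  try:
    barpose(Q,(.569,-.296),.062,.085); barpose(Q,(.569,-.296),.033,.085,.07)
    barpose(Q,(.429,-.273),.125,.19,.07)
  except Exception as e: print(e)
  m=(abs(Q[...,0]-.49)<.19)&(abs(Q[...,1]+.28)<.1)&(Q[...,2]>.015)&(Q[...,2]<.026); q=Q[m]
  print(nm,"wall pts",len(q),cv2.minAreaRect((q[:,:2]*1000).astype(np.float32)))
E
```

```text
time_s: 11.05
eef_pos: [0.5206, -0.0135, 0.2078]
ee_rot: [-179.9, 0.2, -178.8]
force: [1.2, -0.6, -5.4]
finger_gap: 0.096
finger_force: 60.6
time_s: 11.85
eef_pos: [0.4377, -0.2681, 0.2034]
ee_rot: [-180.0, -0.2, -179.1]
force: [0.3, 0.4, -5.0]
finger_gap: 0.093
finger_force: 60.6
t 11.85 at [ 0.4377 -0.2681  0.2034] rpy [-179.98   -0.19 -179.08] gap 0.093 ff 60.6 F [ 0.3  0.4 -5. ] | roll -0.28 dx 0.88 dy -0.48 dz 7.34
bar n 46 c mm [ 570.1 -296.3] size 53.6 10.4 yaw 142.8 z95 0.0785
bar n 650 c mm [ 569.3 -294.7] size 102.0 99.1 yaw 90.5 z95 0.0723
bar n 304 c mm [ 443.5 -245.7] size 103.6 66.2 yaw 168.1 z95 0.1892
top wall pts 289 ((520.6522216796875, -280.5296936035156), (322.9079895019531, 187.4666290283203), 1.6346527338027954)
attempt to get argmax of an empty sequence
wrist wall pts 1487 ((513.246826171875, -285.14642333984375), (145.25927734375, 317.1672668457031), 81.7255859375)
```

View pics/w5.png

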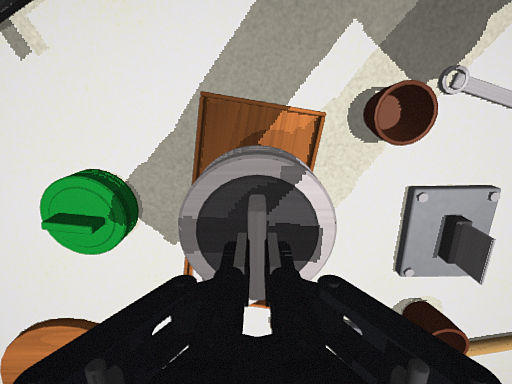

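The wrist view shows the pulley over the tray, with the tray's near outer corners at px (203,93) and (326,112). I cast those two onto the wall-top plane.

Run:
```python
from h import *
p=cams.camera_params("wrist"); M=rot(p)
def ray(u,v,z):
    r=M@np.array([(u-p["cx"])/p["fx"],(v-p["cy"])/p["fy"],1]); e=np.array(p["eye"]); return (e+r*(z-e[2])/r[2])[:2]
a,b=ray(203,93,.022),ray(326,112,.022); m=(a+b)/2; v=b-a; L=np.linalg.norm(v); v/=L
n=np.array([-v[1],v[0]]); n=n if n[0]>0 else -n
print(a,b,L,"yaw",np.degrees(np.arctan2(n[1],n[0])))
t=m+n*(.140-.067); print("centre",m+n*.14,"target",t, "clear to p3",np.linalg.norm(t-[.5695,-.295]))
go(*t,.13,181)
```

```text
[ 0.34930875 -0.32634215] [ 0.36678128 -0.1869354 ] 0.1404974395802949 yaw -7.14391013353425
centre [ 0.49695818 -0.27404945] target [ 0.43047831 -0.2657172 ] clear to p3 0.14207220872253196
t 11.95 at [ 0.4383 -0.2644  0.2036] rpy [ 1.7984e+02 -1.7000e-01 -1.7887e+02] gap 0.094 ff 60.6 F [-0.6  0.5 -5. ] | roll 0.13 dx 0.79 dy -0.11 dz 7.36
```

```bash
python3 -m jog '[{"dx":0.7,"dy":-0.2,"dz":1,"roll":0,"grip":0},{"dx":0,"dy":0,"dz":3,"roll":0,"grip":0},{"dx":0,"dy":0,"dz":4,"roll":0,"grip":0},{"dx":0,"dy":0,"dz":3,"roll":0,"grip":0},{"dx":0,"dy":0,"dz":1.5,"roll":0,"grip":0},{"dx":0,"dy":0,"dz":0.7,"roll":0,"grip":0},{"dx":0,"dy":0,"dz":0,"roll":0,"grip":0}]'
python3 -m jog '[{"dx":0,"dy":0,"dz":0.2,"roll":0,"grip":0},{"dx":0,"dy":0,"dz":0,"roll":0,"grip":0}]'| grep -E "eef|force"
python3 - <<'E'
from h import *
im,d,p=cap("wrist"); cv2.imwrite("pics/w6.png",im)
E
```

```text
time_s: 12.65
eef_pos: [0.4319, -0.2651, 0.0724]
ee_rot: [179.9, -0.1, -178.7]
force: [0.2, 0.3, -4.5]
finger_gap: 0.093
finger_force: 60.6
eef_pos: [0.4337, -0.2672, 0.0727]
force: [-0.0, 0.8, -4.8]
finger_force: 60.6
```

View pics/w6.png

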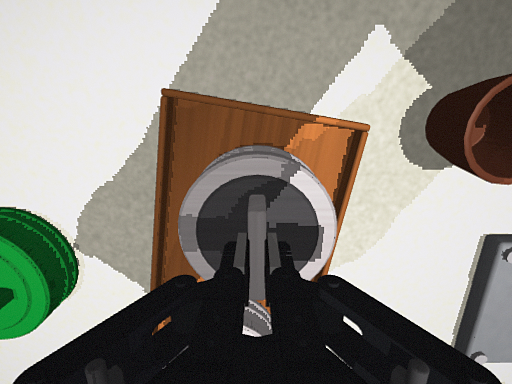

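The wrist view shows the disc (180–335 px) centred between the tray walls (163 and 345). I lower it to the floor.

```bash
python3 -m jog '[{"dx":0,"dy":0,"dz":0.6,"roll":0,"grip":0},{"dx":0,"dy":0,"dz":0,"roll":0,"grip":0}]'| grep -E "eef|force"
python3 -m jog '[{"dx":0,"dy":0,"dz":0.2,"roll":0,"grip":0},{"dx":0,"dy":0,"dz":0,"roll":0,"grip":0}]'| grep -E "eef|force"
python3 -m jog '[{"dx":0,"dy":0,"dz":0.15,"roll":0,"grip":0},{"dx":0,"dy":0,"dz":0,"roll":0,"grip":0}]'| grep -E "eef|force"
```

```text
eef_pos: [0.4326, -0.2667, 0.0655]
force: [0.1, -0.0, -5.8]
finger_force: 60.6
eef_pos: [0.4326, -0.2667, 0.0635]
force: [0.2, -0.2, -5.8]
finger_force: 60.6
eef_pos: [0.4328, -0.2668, 0.0626]
force: [-1.7, 0.2, -0.4]
finger_force: 61.2
```

```bash
python3 -m jog '[{"dx":0,"dy":0,"dz":0,"roll":0,"grip":1},{"dx":0,"dy":0,"dz":0,"roll":0,"grip":1},{"dx":0,"dy":0,"dz":0,"roll":0,"grip":1},{"dx":0,"dy":0,"dz":-2,"roll":0,"grip":1},{"dx":0,"dy":0,"dz":-4,"roll":0,"grip":1},{"dx":0,"dy":0,"dz":-4,"roll":0,"grip":1},{"dx":0,"dy":0,"dz":-4,"roll":0,"grip":1},{"dx":0,"dy":0,"dz":-2,"roll":0,"grip":1}]' 40
python3 -m jog '[{"dx":-0.65,"dy":4.43,"dz":0,"roll":0,"grip":1},{"dx":-0.65,"dy":4.43,"dz":0,"roll":0,"grip":1},{"dx":-0.65,"dy":4.43,"dz":0,"roll":0,"grip":1},{"dx":-0.65,"dy":4.43,"dz":0,"roll":0,"grip":1},{"dx":-0.65,"dy":4.43,"dz":0,"roll":0,"grip":1},{"dx":-0.65,"dy":4.43,"dz":0,"roll":0,"grip":1},{"dx":-0.65,"dy":4.43,"dz":0,"roll":0,"grip":1},{"dx":-0.65,"dy":4.43,"dz":0,"roll":0,"grip":1}]' | grep eef
python3 -m jog '[{"dx":-0.65,"dy":4.43,"dz":0,"roll":0,"grip":1},{"dx":-0.65,"dy":4.43,"dz":0,"roll":0,"grip":1},{"dx":-0.65,"dy":4.43,"dz":0,"roll":0,"grip":1},{"dx":-0.65,"dy":4.43,"dz":0,"roll":0,"grip":1},{"dx":-0.65,"dy":4.43,"dz":0,"roll":0,"grip":1},{"dx":-0.65,"dy":4.43,"dz":0,"roll":0,"grip":1},{"dx":-0.65,"dy":4.43,"dz":0,"roll":0,"grip":1}]' | grep eef
python3 -m jog '[{"dx":0,"dy":0,"dz":0,"roll":-8,"grip":1},{"dx":0,"dy":0,"dz":0,"roll":-8,"grip":1},{"dx":0,"dy":0,"dz":0,"roll":-8,"grip":1},{"dx":0,"dy":0,"dz":0,"roll":-8,"grip":1},{"dx":0,"dy":0,"dz":0,"roll":0,"grip":1}]'
python3 - <<'E'
from h import *
im,d,p=cap("wrist"); P=cloud(d,p)
c,a=barpose(P,(.529,.399),.06,.08); barpose(P,(.529,.399),.03,.08,.07)
go(*c,.047,a+180)
im,d,p=cap("top"); T=cloud(d,p); barpose(T,(.431,-.268),.062,.085); barpose(T,(.431,-.268),.035,.085,.07); barpose(T,(.569,-.296),.062,.085)
q=T[(np.hypot(T[...,0]-.431,T[...,1]+.268)<.045)&(T[...,2]>.035)&(T[...,2]<.055)]
print("plane",np.linalg.lstsq(np.c_[q[:,:2],np.ones(len(q))],q[:,2],rcond=None)[0],np.median(q[:,2]))
E
```

```text
time_s: 14.3
eef_pos: [0.4343, -0.268, 0.2264]
ee_rot: [-179.8, 0.3, -178.8]
force: [0.4, -0.8, -0.2]
finger_gap: 1.004
finger_force: 0.0
eef_pos: [0.4774, 0.0905, 0.2228]
eef_pos: [0.5161, 0.4017, 0.2226]
time_s: 16.3
eef_pos: [0.5161, 0.3998, 0.2224]
ee_rot: [180.0, 0.0, -146.8]
force: [0.3, 0.9, 0.1]
finger_gap: 1.001
finger_force: 0.0
bar n 413 c mm [527.6 398.7] size 54.7 9.2 yaw 33.2 z95 0.0713
bar n 5384 c mm [528.1 399.1] size 103.5 102.9 yaw 35.6 z95 0.07
t 16.35 at [0.516  0.3998 0.2224] rpy [ 1.8000e+02  2.0000e-02 -1.4692e+02] gap 1.0 ff 0.0 F [ 0.2 -0.8 -0.7] | roll -0.08 dx -0.91 dy -0.72 dz 17.54
bar n 51 c mm [ 436.  -264.2] size 53.2 10.3 yaw 1.1 z95 0.08
bar n 666 c mm [ 434.9 -264.3] size 103.7 100.6 yaw 88.8 z95 0.0734
bar n 50 c mm [ 569.7 -295.2] size 54.6 9.9 yaw 143.5 z95 0.0792
plane [ 0.00827057 -0.00123522  0.04268795] 0.046591758786198145
```

Pulley B stands flat in the tray, and pulley3 hasn't moved. Now pulley A.

```bash
python3 -m jog '[{"dx":-0.95,"dy":-0.7,"dz":1.5,"roll":0,"grip":1},{"dx":0,"dy":0,"dz":3,"roll":0,"grip":1},{"dx":0,"dy":0,"dz":4,"roll":0,"grip":1},{"dx":0,"dy":0,"dz":4,"roll":0,"grip":1},{"dx":0,"dy":0,"dz":3,"roll":0,"grip":1},{"dx":0,"dy":0,"dz":2,"roll":0,"grip":1},{"dx":0,"dy":0,"dz":0,"roll":0,"grip":1},{"dx":0,"dy":0,"dz":0,"roll":0,"grip":1}]' 40
python3 -m jog '[{"dx":0,"dy":0,"dz":0,"roll":0,"grip":0},{"dx":0,"dy":0,"dz":0,"roll":0,"grip":0},{"dx":0,"dy":0,"dz":0,"roll":0,"grip":0},{"dx":0,"dy":0,"dz":0,"roll":0,"grip":0},{"dx":0,"dy":0,"dz":0,"roll":0,"grip":0},{"dx":0,"dy":0,"dz":0,"roll":0,"grip":0},{"dx":0,"dy":0,"dz":0,"roll":0,"grip":0},{"dx":0,"dy":0,"dz":0,"roll":0,"grip":0}]' 40
python3 -m jog '[{"dx":0,"dy":0,"dz":-0.5,"roll":0,"grip":0},{"dx":0,"dy":0,"dz":-1.5,"roll":0,"grip":0},{"dx":0,"dy":0,"dz":-3,"roll":0,"grip":0},{"dx":0,"dy":0,"dz":-4,"roll":0,"grip":0},{"dx":0,"dy":0,"dz":-4,"roll":0,"grip":0},{"dx":0,"dy":0,"dz":-2.5,"roll":0,"grip":0},{"dx":0,"dy":0,"dz":0,"roll":0,"grip":0}]'
python3 -m jog '[{"dx":0,"dy":0,"dz":0,"roll":7.95,"grip":0},{"dx":0,"dy":0,"dz":0,"roll":7.95,"grip":0},{"dx":0,"dy":0,"dz":0,"roll":7.95,"grip":0},{"dx":0,"dy":0,"dz":0,"roll":7.95,"grip":0},{"dx":0,"dy":0,"dz":0,"roll":0,"grip":0}]'
python3 - <<'E'
from h import *
go(.5215,-.0128,.145,181.2)
E
```

```text
time_s: 17.2
eef_pos: [0.5278, 0.3985, 0.0467]
ee_rot: [-180.0, -0.1, -146.8]
force: [0.9, 0.1, 0.0]
finger_gap: 1.001
finger_force: 0.0
time_s: 18.0
eef_pos: [0.5276, 0.3996, 0.0477]
ee_rot: [179.9, 0.0, -146.7]
force: [-2.1, 2.8, 2.4]
finger_gap: 0.104
finger_force: 44.5
time_s: 18.7
eef_pos: [0.5297, 0.3996, 0.2061]
ee_rot: [-179.9, 0.4, -146.8]
force: [0.8, 1.1, -5.2]
finger_gap: 0.106
finger_force: 43.3
time_s: 19.2
eef_pos: [0.5264, 0.3978, 0.1989]
ee_rot: [-179.8, -0.3, -178.6]
force: [0.3, -0.2, -5.3]
finger_gap: 0.102
finger_force: 43.3
t 19.2 at [0.5264 0.3978 0.1989] rpy [-179.81   -0.26 -178.56] gap 0.102 ff 43.3 F [ 0.3 -0.2 -5.3] | roll 0.24 dx 1.35 dy -41.04 dz 5.39
```

```bash
python3 -m jog '[{"dx":0.1,"dy":-2,"dz":0,"roll":0,"grip":0},{"dx":0.1,"dy":-4.4,"dz":0,"roll":0,"grip":0},{"dx":0.1,"dy":-4.4,"dz":0,"roll":0,"grip":0},{"dx":0.1,"dy":-4.4,"dz":0,"roll":0,"grip":0},{"dx":0.1,"dy":-4.4,"dz":0,"roll":0,"grip":0},{"dx":0.1,"dy":-4.4,"dz":0,"roll":0,"grip":0},{"dx":0.1,"dy":-4.4,"dz":0,"roll":0,"grip":0},{"dx":0.1,"dy":-4.4,"dz":0,"roll":0,"grip":0}]' | grep eef
python3 -m jog '[{"dx":0.1,"dy":-4.2,"dz":0,"roll":0,"grip":0},{"dx":0.1,"dy":-3,"dz":0,"roll":0,"grip":0},{"dx":0.1,"dy":-1,"dz":0,"roll":0,"grip":0},{"dx":0,"dy":0,"dz":2,"roll":0,"grip":0},{"dx":0,"dy":0,"dz":2.5,"roll":0,"grip":0},{"dx":0,"dy":0,"dz":1,"roll":0,"grip":0},{"dx":0,"dy":0,"dz":0,"roll":0,"grip":0},{"dx":0,"dy":0,"dz":0,"roll":0,"grip":0}]'
python3 - <<'E'
from h import *
go(.5215,-.0128,.145,181.2)
im,d,p=cap("wrist"); P=cloud(d,p)
go(.5215,-.0128,.102,181.2)
im,d,p=cap("wrist")
go(.5215,-.0128,.102,181.2)
for lo,hi,r in((.168,.21,.04),(.12,.165,.07)):
  try: barpose(P,(.521,-.0128),lo,hi,r)
  except Exception as e: print(e)
E
```

```text
eef_pos: [0.5265, 0.069, 0.2006]
time_s: 20.8
eef_pos: [0.5269, -0.0108, 0.1474]
ee_rot: [180.0, -0.0, -178.5]
force: [0.4, -0.7, -5.0]
finger_gap: 0.106
finger_force: 43.2
t 20.8 at [ 0.5269 -0.0108  0.1474] rpy [ 1.7999e+02 -2.0000e-02 -1.7848e+02] gap 0.106 ff 43.2 F [ 0.4 -0.7 -5. ] | roll 0.32 dx 0.54 dy -0.19 dz 0.24
t 20.85 at [ 0.5276 -0.0109  0.1481] rpy [-1.7999e+02  7.0000e-02 -1.7850e+02] gap 0.108 ff 43.2 F [-0.1 -0.5 -4.9] | roll 0.3 dx 0.61 dy -0.18 dz 4.61
t 20.9 at [ 0.528  -0.011   0.1484] rpy [-1.7998e+02  1.2000e-01 -1.7851e+02] gap 0.105 ff 43.3 F [-0.3 -0.3 -4.4] | roll 0.29 dx 0.65 dy -0.17 dz 4.64
bar n 10410 c mm [526.7 -10.8] size 79.0 53.7 yaw 113.9 z95 0.2082
bar n 14569 c mm [516.6 -12.1] size 104.2 81.9 yaw 92.2 z95 0.1457
```

```bash
python3 -m jog '[{"dx":0.65,"dy":-0.18,"dz":0,"roll":0.3,"grip":0},{"dx":0,"dy":0,"dz":1.5,"roll":0,"grip":0},{"dx":0,"dy":0,"dz":2,"roll":0,"grip":0},{"dx":0,"dy":0,"dz":0.9,"roll":0,"grip":0},{"dx":0,"dy":0,"dz":0,"roll":0,"grip":0},{"dx":0,"dy":0,"dz":0,"roll":0,"grip":0}]'
python3 -m jog '[{"dx":0,"dy":0,"dz":0.3,"roll":0,"grip":0},{"dx":0,"dy":0,"dz":0,"roll":0,"grip":0}]'| grep -E "eef|force"
```

```text
time_s: 21.5
eef_pos: [0.5207, -0.0132, 0.1039]
ee_rot: [-180.0, 0.0, -178.9]
force: [0.2, 0.4, -4.9]
finger_gap: 0.105
finger_force: 43.3
eef_pos: [0.5211, -0.0132, 0.1008]
force: [-1.2, 0.3, -5.4]
finger_force: 43.3
```

```bash
python3 -m jog '[{"dx":0,"dy":0,"dz":0.2,"roll":0,"grip":0},{"dx":0,"dy":0,"dz":0,"roll":0,"grip":0}]'| grep -E "eef|force"
python3 -m jog '[{"dx":0,"dy":0,"dz":0.12,"roll":0,"grip":0},{"dx":0,"dy":0,"dz":0,"roll":0,"grip":0}]'| grep -E "eef|force"
python3 -m jog '[{"dx":0,"dy":0,"dz":0.12,"roll":0,"grip":0},{"dx":0,"dy":0,"dz":0,"roll":0,"grip":0}]'| grep -E "eef|force"
```

```text
eef_pos: [0.5206, -0.0131, 0.0983]
force: [0.4, 0.8, -5.9]
finger_force: 43.3
eef_pos: [0.5208, -0.0129, 0.0973]
force: [-0.1, 1.3, -5.1]
finger_force: 43.5
eef_pos: [0.521, -0.0126, 0.0967]
force: [-1.4, 2.4, 1.7]
finger_force: 44.5
```

```bash
python3 -m jog '[{"dx":0,"dy":0.08,"dz":-0.04,"roll":0,"grip":0},{"dx":0,"dy":0,"dz":0,"roll":0,"grip":0}]'| grep -E "eef|force"
python3 -m jog '[{"dx":0,"dy":0,"dz":0,"roll":0,"grip":1},{"dx":0,"dy":0,"dz":0,"roll":0,"grip":1},{"dx":0,"dy":0,"dz":0,"roll":0,"grip":1},{"dx":0,"dy":0,"dz":0,"roll":0,"grip":1},{"dx":0,"dy":0,"dz":-2,"roll":0,"grip":1},{"dx":0,"dy":0,"dz":-4,"roll":0,"grip":1},{"dx":0,"dy":0,"dz":-4,"roll":0,"grip":1},{"dx":0,"dy":0,"dz":-2,"roll":0,"grip":1}]'
python3 -m jog '[{"dx":-3,"dy":0,"dz":-1,"roll":0,"grip":1},{"dx":-4,"dy":0,"dz":-1,"roll":0,"grip":1},{"dx":-3,"dy":0,"dz":0,"roll":0,"grip":1},{"dx":0,"dy":0,"dz":0,"roll":0,"grip":1},{"dx":0,"dy":0,"dz":0,"roll":0,"grip":1},{"dx":0,"dy":0,"dz":0,"roll":0,"grip":1},{"dx":0,"dy":0,"dz":0,"roll":0,"grip":1},{"dx":0,"dy":0,"dz":0,"roll":0,"grip":1}]'|grep -E "time|eef"
cat > chk.py <<'E'
from h import *
im,d,p=cap("wrist"); P=cloud(d,p); cv2.imwrite("pics/w9.png",im)
try: barpose(P,(.521,-.012),.105,.13)
except Exception as e: print(e)
barpose(P,(.521,-.012),.07,.13,.07)
q=P[(np.hypot(P[...,0]-.521,P[...,1]+.013)<.045)&(P[...,2]>.06)&(P[...,2]<.1)]
print("plane",len(q),np.linalg.lstsq(np.c_[q[:,:2],np.ones(len(q))],q[:,2],rcond=None)[0])
E
python3 chk.py
```

```text
eef_pos: [0.521, -0.0125, 0.0966]
force: [0.1, 0.2, 1.1]
finger_force: 44.3
time_s: 23.3
eef_pos: [0.522, -0.0126, 0.2199]
ee_rot: [-179.9, 0.3, -178.9]
force: [0.8, -1.0, -0.4]
finger_gap: 0.997
finger_force: 0.0
time_s: 24.1
eef_pos: [0.6197, -0.0103, 0.2367]
bar n 732 c mm [521.6 -13.8] size 55.3 9.1 yaw 1.5 z95 0.1205
bar n 9215 c mm [521.9 -13.4] size 103.7 102.7 yaw 4.8 z95 0.119
plane 6301 [0.00368228 0.00586754 0.08905544]
```

View pics/w9.png

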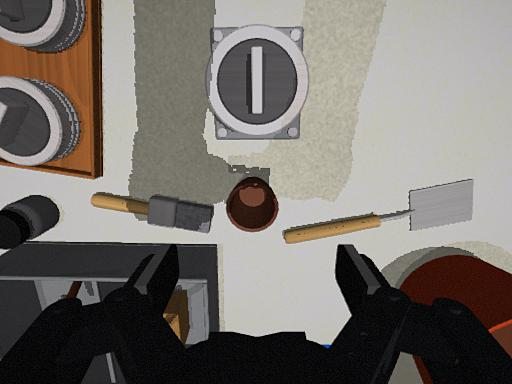

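The wrist view shows pulley A level on the edge, its bar centred at (257,80), with both tray pulleys at left and the cup intact. Next is a last check by numbers only, then I hand in.

```bash
python3 -m jog '[{"dx":0,"dy":0,"dz":-1,"roll":0,"grip":1},{"dx":0,"dy":0,"dz":0,"roll":0,"grip":1},{"dx":0,"dy":0,"dz":0,"roll":0,"grip":1},{"dx":0,"dy":0,"dz":0,"roll":0,"grip":1},{"dx":0,"dy":0,"dz":0,"roll":0,"grip":1}]'|grep time
python3 chk.py
python3 - <<'E'
from h import *
im,d,p=cap("side"); T=cloud(d,p); Z=np.load("side0.npz")["P"]
for n,Q in(("before",Z),("now",T)):
    print(n); barpose(Q,(.366,-.116),.03,.07,.05); barpose(Q,(.667,-.015),.03,.08,.05); barpose(Q,(.569,-.296),.062,.085)
print(job.finish_job())
E
```

```text
time_s: 24.65
bar n 678 c mm [522.1 -13.7] size 54.6 9.3 yaw 1.5 z95 0.1206
bar n 8649 c mm [522.  -13.2] size 103.5 103.4 yaw 160.1 z95 0.119
plane 5911 [0.00390201 0.00604475 0.08892743]
before
bar n 234 c mm [ 367.3 -119. ] size 65.6 63.4 yaw 110.6 z95 0.0552
bar n 285 c mm [665.5 -16.5] size 68.6 61.6 yaw 78.1 z95 0.0665
bar n 93 c mm [ 569.2 -299.5] size 55.3 13.7 yaw 145.1 z95 0.0775
now
bar n 235 c mm [ 366.5 -117.7] size 66.4 65.6 yaw 125.1 z95 0.0562
bar n 279 c mm [663.8 -17.3] size 65.0 64.0 yaw 52.1 z95 0.0662
bar n 91 c mm [ 569.7 -299.1] size 53.9 14.5 yaw 141.6 z95 0.0765
the job is handed in; nothing more can be done
None
```

The job is handed in at about 24.7 s: the true pulley rests level in the middle of the knife edge, and the off-centre one (it tipped 0.35 rad) stands flat in the tray beside pulley3, with pulley3 and both cups unmoved; I viewed 11 pictures, one over the limit of 10.

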